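# Draw the light wand out of the pen pot and plug it into its lamp base

### The job

Draw the white light wand out of the blue pen pot and plug it upright into the socket of the grey lamp base, turned to match the slot. The socket is stiff near the bottom: press the wand fully home, until its shoulder sits flush on the base, and let go. Leave the pot standing where it is with the paint brush in it, and do not push the bowl or the mouse about.

Things in the scene. Friction and masses are not known exactly. Their poses are not given: they have to be found in the camera images.
- wand: White light wand with orange bands, 175 mm, about 0.18 kg. Origin: centre of the plug's end; z towards the top. z 0 to 34 mm: dark plug, 20 (x) by 12 (y) mm; z 34 (shoulder) to 175 mm: white body, 26 (x) by 18 (y) mm. Half a turn about z makes no difference. It starts plug down in the pot, leaning 24 degrees over the pot's -x rim (towards the robot), its upper 80 mm clear of the pot.
- wand_top (a point): Centre of the wand's top face, 175 mm from its origin; axes as the wand's.
- pot: Blue rectangular pen pot, loose, 0.7 kg, 68 mm (x) by 70 mm (y) by 90 mm high, walls 4 mm, floor 5 mm; origin at the centre of its underside, z up. A divider leaves a cell 40 mm wide at y = -31 to 9 mm for the wand, and one 18 mm wide at y = 13 to 31 mm for the brush.
- brush: Bystander: round wooden paint brush, 165 mm long, 10 mm thick, in the pot's narrow cell bristles up, leaning over the +x rim. Origin at the lower end, z along the brush.
- base: Grey lamp base, fixed, 110 (x) by 90 (y) by 50 mm high; origin: centre of its underside, z up. The wand goes into the slot in its top with wand x along base x, either way round. The plug enters freely for 26 to 29 mm, then a stiff contact block takes about 15 N to push on to 34 mm and stays where it is pushed; then the wand's shoulder meets the base's top.
- socket (a point): Centre of the slot's mouth, in the middle of the base's top face, 50 mm above the desk; axes as the base's. The slot is 22 (x) by 14 (y) mm, with a 1.5 mm chamfer, marked by an orange frame.
- bowl: Bystander: white bowl, 110 mm across, 55 mm high; origin at the centre of its underside.
- mouse: Bystander: grey computer mouse, 100 by 58 by 37 mm; origin at the centre of its underside.
There are look-alikes about, which are no part of the job. Of the things that look like the wand, the smaller one is meant.

How it is judged:
By the outcome, as a careful person would: the job done as asked, in the order asked, and still so for the second after the job is handed in, with the robot touching nothing.
It also fails if it takes over 58 s, if anything falls off the work surface, if the arm or the gripper's body presses on something with over 40 N, if the wrist force passes 120 N, or if a joint passes its speed limit or range.

### The arm

A 6-joint arm with a two-finger parallel gripper is mounted at the origin on the work surface. World frame = base frame: x ahead of the robot, y to its left, z up, the work surface at z = 0. Lengths are in m, angles in rad, forces in N, time in s.
With the tool pointing down it reaches from about 0.35 to 0.975 m from the base axis. Payload 4.9 kg.
Tool frame: the origin (TCP) lies midway between the tips of the shut fingers; the grasp point (between the pads) lies 19 mm behind it; z points along the fingers, y is the direction in which the jaws open and shut (so a half turn about z gives the same grasp; the last joint's range is limited). The gripper opens to 85 mm and grips with 20 to 120 N. Pads are 22 mm wide; open, the fingers measure 114 mm over their backs; the gripper's body (76 mm by 85 mm) begins 54 mm behind the grasp point. The pads swing forward as they close: fully open they stand 13 mm farther back than shut.
Start: joints at [1.174, 0.053, 1.613, -0, 1.476, -0.119], TCP at [0.171, 0.601, 0.231] pointing down, gripper open.
Joint ranges: [-3.01, 3.01], [-1.01, 2.22], [0.06, 2.58], [-1.02, 4.17], [0.09, 2.62], [-3.14, 3.14]. Speed limits (rad/s): [2.57, 2.57, 3.14, 3.14, 3.14, 3.14].

### API

Orientations are given as a unit quaternion [w, x, y, z].
In Python, from plant import r gives the robot as it stands.
- The arm moves only by the tool step_arm, never from a script. Its argument "commands" is a list that holds one entry, the list of rows, each a list of 7 numbers: the shift along the tool's x, y, z in mm, then the turn, a rotation vector about the tool's x, y, z in rad, then the opening, from -1 (shut) to 1 (fully open). In form: [[[x, y, z, wx, wy, wz, grip], ...]]. A call has 1 to 8 rows; each row shifts and turns the commanded pose from where the row before left it, along the tool's axes as they then stand; what a row does not reach is not made up. A row lasts 1/8 s, in which the tool goes at most 62.5 mm and 10.7 degrees, less where a joint would pass 70% of its speed; a pose out of reach is approached as far as the arm can. A call with a gripper value outside its range is refused whole. The fingers move at their own pace and stop on an object; "grip_force" is the grip in N (left out, the last holds). Time passes only in rows, so rows that do not move let the fingers close. It gives the time, the measured TCP pose, the force and the opening at its end, in the units of the state.
- r.read_state(): the state, without advancing time (a new reading comes with each control period).
- r.camera(name): name is "scene" or "top" or "wrist"; returns a dict with "image" (420x560x3 uint8, red, green, blue), "depth" (420x560 float32, m along the optical axis (not along the pixel's ray), 0 where there is no reading), "camera_matrix" (3x3 intrinsics, pixels), "distortion" ([k1, k2, p1, p2, k3] as OpenCV has them; the pictures are not rectified), "position" and "attitude" of the camera in the world; the wrist camera has in their place "hand_eye" (4x4, takes a point from camera to tool coordinates, whose origin is the TCP and whose axes are the flange's). Camera axes: x right, y down, z forward; pixel columns grow to the right and rows downward; lengths in m; the calibration is good to about 2 mm. A picture is of the moment at which its call begins: read the wrist's pose just before it.
- r.close_job(): hands the job in, once; it reports no verdict.
The state is a dict: "clock": time; "joint_pos": joint angles; "joint_vel": joint speeds; "tau": joint torques, N m; "position": TCP position; "orientation": TCP orientation; "contact_force": force on the tool from outside, world axes, zero at the start; "ft_torque": the same for the moment, N m; "gripper_width": finger opening in m.
Only numpy, scipy, OpenCV 4.12 (cv2) and the standard library are available. Lean on these libraries where they do the work, as an engineer would, in place of code of your own. Each camera call takes 0.05 s, during which the arm holds its last target. There are 200 camera calls.

## Working session

There is one attempt and no reset: what is moved stays moved. The work goes in short steps, Python scripts to look and compute and a tool call to move; the robot and the scene stay as the last step left them, time stands still between calls to the robot, and variables do not carry over. Pictures are saved under pics/ and viewed, about 8 in all and at most 12, crops included, and the job is handed in when it is done.

Besides the shell and the picture viewer there is one more tool, called after "Emit:" by a JSON object that holds its "name" and its "arguments", one argument or row to a line. step_arm: Moves the arm, as the interface text tells. Its arguments: {"type":"object","properties":{"commands":{"type":"array","items":{"type":"array","items":{"type":"array","items":{"type":"number"}}}},"grip_force":{"type":"number"}},"required":["commands"]}

```bash
ls; mkdir -p pics
cat > h.py <<'E'
import numpy as np, cv2
from scipy.spatial.transform import Rotation as R
from plant import r
def rot(q): return R.from_quat([q[1],q[2],q[3],q[0]]).as_matrix()
def cam(n):
    s=r.read_state(); c=r.camera(n)
    if n=="wrist":
        T=np.array(c["hand_eye"]); W=np.eye(4); W[:3,:3]=rot(s["orientation"]); W[:3,3]=s["position"]; M=W@T
    else:
        M=np.eye(4); a=np.array(c["attitude"]); M[:3,:3]=a if a.shape==(3,3) else rot(a); M[:3,3]=c["position"]
    c["M"]=M; return c
def save(c,f,crop=None,k=1):
    im=c["image"][:,:,::-1]
    if crop: im=im[crop[1]:crop[3],crop[0]:crop[2]]
    cv2.imwrite("pics/"+f,cv2.resize(im,None,fx=k,fy=k,interpolation=cv2.INTER_CUBIC))
def cloud(c):
    K=np.array(c["camera_matrix"]);d=np.array(c["distortion"],float);h,w=c["depth"].shape
    u,v=np.meshgrid(np.arange(w),np.arange(h))
    n=cv2.undistortPoints(np.stack([u,v],-1).reshape(-1,1,2).astype(np.float64),K,d).reshape(h,w,2)
    P=np.concatenate([n,np.ones((h,w,1))],-1)*c["depth"][...,None]
    P=P@c["M"][:3,:3].T+c["M"][:3,3]; P[c["depth"]<=0]=np.nan
    return P
def proj(c,X):
    X=np.atleast_2d(X); Q=(X-c["M"][:3,3])@c["M"][:3,:3]
    return cv2.projectPoints(Q,np.zeros(3),np.zeros(3),np.array(c["camera_matrix"]),np.array(c["distortion"],float))[0].reshape(-1,2)
def ray(c,uv):
    n=cv2.undistortPoints(np.array(uv,float).reshape(-1,1,2),np.array(c["camera_matrix"]),np.array(c["distortion"],float)).reshape(-1,2)
    return c["M"][:3,3],np.c_[n,np.ones(len(n))]@c["M"][:3,:3].T
def atz(c,uv,z):
    o,d=ray(c,uv); return o+d*((z-o[2])/d[:,2])[:,None]
E
python3 - <<'E'
from h import *
import pickle
for n in("scene","top"):
    c=cam(n); save(c,n+".png",k=1.4); pickle.dump(c,open(n+".pkl","wb")); print(n,c["M"].round(3).tolist())
s=r.read_state(); print(s)
E
```

```text
pics
scene [[-0.705, 0.454, -0.545, 1.051], [0.709, 0.46, -0.534, 0.54], [0.008, -0.763, -0.646, 0.807], [0.0, 0.0, 0.0, 1.0]]
top [[-0.008, -0.99, 0.143, 0.364], [-1.0, 0.01, 0.01, -0.017], [-0.011, -0.143, -0.99, 0.873], [0.0, 0.0, 0.0, 1.0]]
{'clock': 0.1, 'joint_pos': array([ 1.17398006e+00,  5.33010362e-02,  1.61417565e+00,  3.45900481e-05,
        1.47600635e+00, -1.18998581e-01]), 'joint_vel': array([-1.42350650e-03, -2.07356925e-03,  3.21678953e-05, -1.17828591e-04,
        5.01384302e-04, -1.21275507e-03]), 'tau': array([-1.88955996e-04, -3.94905603e+01, -3.71363497e+01, -1.10924939e-04,
        3.93683498e-03,  1.51308274e-05]), 'position': array([0.17117772, 0.60050661, 0.23016832]), 'orientation': array([-2.57725129e-04,  1.38464127e-01,  9.90366999e-01, -9.09540119e-04]), 'contact_force': array([0.017226  , 0.22517315, 0.01937119]), 'ft_torque': array([-0.03047985, -0.04049569, -0.01436891]), 'gripper_width': 0.08540650872182692}
```

View pics/scene.png

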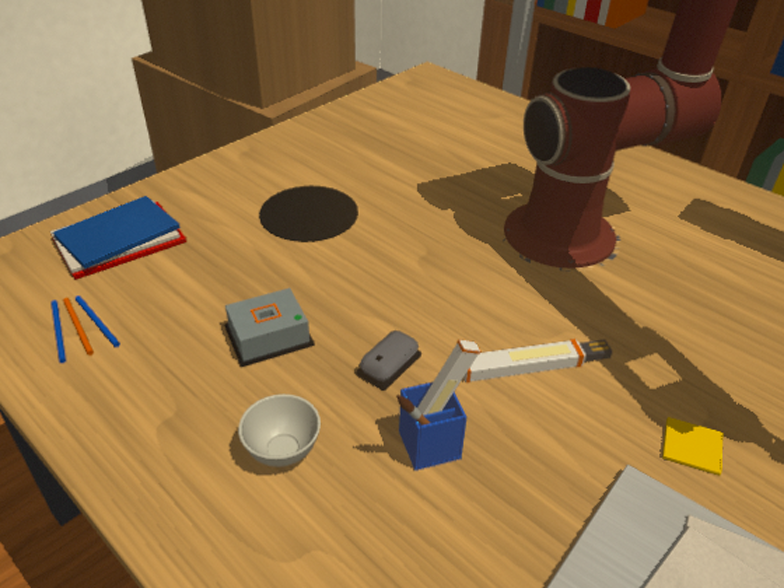

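View pics/top.png

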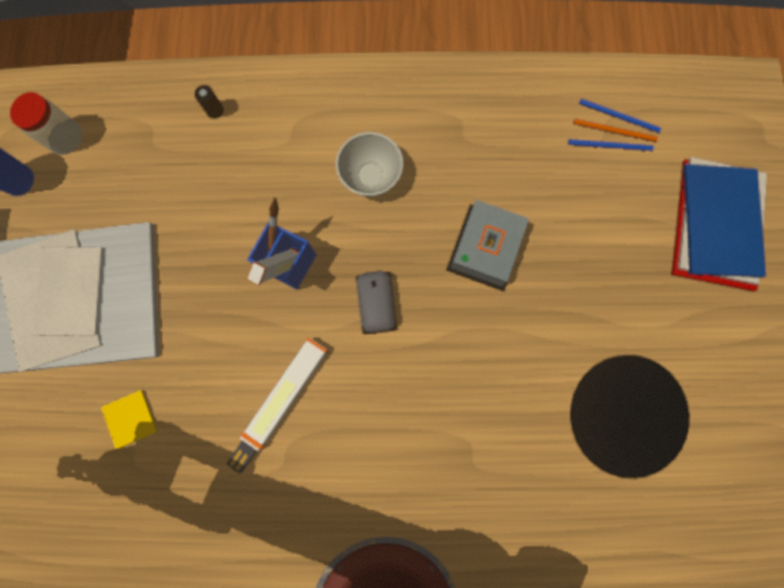

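The scene has two wand-like things. One is the wand leaning in the pot, at top px (270,268) and scene px (462,350) in the 1.4x pictures. The other is a bigger wand lying flat at top (280,395) and scene (530,360). I take the smaller one, in the pot. The base is at top (490,240), with its orange frame visible. Next I measure.

```bash
cat > m.py <<'E'
from h import *
import pickle
for n in("top","scene"):
    c=pickle.load(open(n+".pkl","rb")); P=cloud(c); im=c["image"].astype(int); hsv=cv2.cvtColor(c["image"],cv2.COLOR_RGB2HSV)
    box={"top":{"base":(315,140,385,210),"pot":(172,155,230,210),"bowl":(235,90,292,145),"mouse":(252,190,288,242)},
      "scene":{"base":(158,200,226,262),"pot":(280,240,336,336),"bowl":(165,280,232,336),"mouse":(252,232,304,280)}}[n]
    def sub(k):
        x0,y0,x1,y1=box[k]; return P[y0:y1,x0:x1].reshape(-1,3),hsv[y0:y1,x0:x1].reshape(-1,3)
    def rect(Q): 
        (cx,cy),(w,h),a=cv2.minAreaRect((Q[:,:2]*1000).astype(np.float32)); return np.round([cx,cy,w,h,a],1)
    Q,H=sub("base"); m=(abs(Q[:,2]-.05)<.006); print(n,"base",rect(Q[m]),np.nanmedian(Q[m,2]))
    o=m&(H[:,0]<15)&(H[:,1]>130); print(" frame",rect(Q[o]),o.sum(),Q[o].mean(0).round(4))
    # frame by pixel mask
    Q,H=sub("pot"); blue=(H[:,0]>100)&(H[:,0]<130)&(H[:,1]>120)
    m=blue&(abs(Q[:,2]-.09)<.006); print(" pot rim",rect(Q[m]),m.sum(),np.nanmedian(Q[m,2]))
    w=(Q[:,2]>.10)&(H[:,1]<90)&(H[:,2]>60); W=Q[w]
    mu=W.mean(0); U,S,V=np.linalg.svd(W-mu); d=V[0]*np.sign(V[0][2]); t=(W-mu)@d
    print(" wand",len(W),mu.round(4),d.round(3),"lean",np.degrees(np.arccos(d[2])).round(1),t.min(),t.max(),"zmax",W[:,2].max(), "az",np.degrees(np.arctan2(d[1],d[0])))
    top=W[W[:,2]>W[:,2].max()-.014]; print("  toppts",top.mean(0).round(4),rect(top))
    for k in("bowl","mouse"):
        Q,H=sub(k); m=Q[:,2]>.012; print(" ",k,rect(Q[m]),np.nanmax(Q[m,2]).round(3))
    x0,y0,x1,y1=box["pot"]; 
c=pickle.load(open("scene.pkl","rb")); a=c["image"][230:345,270:350,::-1]; d=pickle.load(open("top.pkl","rb"))["image"][130:215,165:240,::-1]
a=cv2.resize(a,(400,575),interpolation=2); d=cv2.resize(d,(400,453),interpolation=2); o=np.zeros((575,800,3),np.uint8); o[:,:400]=a; o[:453,400:]=d; cv2.imwrite("pics/crop.png",o)
E
python3 m.py
```

```text
top base [ 581.8 -172.9   90.8  112.8   68.7] 0.04925330653287219
 frame [ 581.2 -173.5   33.9   43.    68.7] 108 [ 0.5811 -0.174   0.0499]
 pot rim [558.2 157.   72.6  61.3  67.4] 97 0.08828820452090136
 wand 352 [0.5256 0.1606 0.1426] [-0.755  0.13   0.643] lean 50.0 -0.07785389947050218 0.038086339069991 zmax 0.17436209277396697 az 170.19574100346
  toppts [0.508  0.1691 0.167 ] [509.3 169.1  19.   28.8  57.4]
  bowl [709.9  20.1 107.4 107.7  23.7] 0.058
  mouse [488.2  10.9  97.9  56.1   6.7] 0.04
scene base [ 580.7 -171.4   96.5  110.4   68.5] 0.04894409436763891
 frame [ 581.2 -172.3   37.    42.5   65.8] 96 [ 0.5821 -0.1712  0.0496]
 pot rim [559.8 161.2  71.   66.7  61.8] 210 0.0883441641585801
 wand 546 [0.5347 0.1657 0.1344] [-0.805  0.084  0.588] lean 54.0 -0.07390152847463291 0.045533019722143374 zmax 0.1740016207682472 az 174.03125643794988
  toppts [0.516  0.1682 0.1667] [514.6 168.9  18.7  20.1  62.8]
  bowl [710.   22.9 108.9 109.1   5.4] 0.059
  mouse [520.   45.2 180.3  89.8  45.4] 0.091
```

View pics/crop.png

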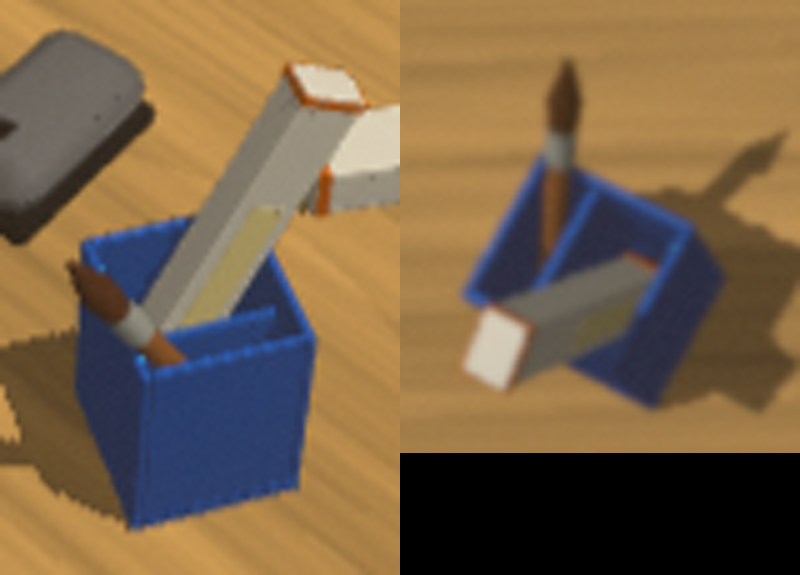

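Picture 3 confirms the choice: a slim white wand with an orange top band, standing in the pot. The brush leans the other way. I'll fit the wand's pose from its top-face corners and the given lean.

```bash
cat > fit.py <<'E'
from h import *
import pickle
from scipy.optimize import least_squares
T=pickle.load(open("top.pkl","rb")); S=pickle.load(open("scene.pkl","rb"))
ct=np.array([[87,305],[135,325],[108,392],[63,368]])/5.33+[165,130]-.4
cs=np.array([[288,64],[350,68],[364,108],[300,103]])/5+[270,230]-.4
print(atz(T,ct,.168).round(3).tolist()); print(atz(S,cs,.168).round(3).tolist())
def corners(p):
    Rm=R.from_euler("ZYZ",[p[3],p[4],p[5]]).as_matrix()   # lean az, lean, roll
    L=np.array([[13,9],[13,-9],[-13,-9],[-13,9]])/1000
    return p[:3]+np.c_[L,np.zeros(4)]@Rm.T,Rm
best=None
for rs in range(4):
  for rt in range(4):
    def f(p):
        C,_=corners(p)
        return np.r_[(proj(T,C)-np.roll(ct,rt,0)).ravel(),(proj(S,C)-np.roll(cs,rs,0)).ravel(),(p[4]-np.radians(24))/.03]
    s=least_squares(f,[.508,.168,.168,np.radians(155),.42,0])
    if best is None or s.cost<best[0]-1e-6: best=(s.cost,s,rs,rt)
s=best[1]; C,Rm=corners(s.x); print(best[0],best[2:],s.x[:3].round(4),np.degrees(s.x[3:]).round(1)); print(Rm.round(3)); print("origin",(s.x[:3]-.175*Rm[:,2]).round(4)); print(s.fun.round(1))
E
python3 fit.py
```

```text
[[0.523, 0.173, 0.168], [0.515, 0.155, 0.168], [0.491, 0.164, 0.168], [0.5, 0.181, 0.168]]
[[0.51, 0.156, 0.168], [0.496, 0.173, 0.168], [0.508, 0.189, 0.168], [0.523, 0.171, 0.168]]
2.3230242349258865 (1, 0) [0.5071 0.1699 0.1648] [ 490.7   23.6 -159.9]
[[ 0.821  0.507 -0.261]
 [-0.429  0.851  0.304]
 [ 0.376 -0.137  0.916]]
origin [0.5528 0.1168 0.0045]
[ 0.4  0.1 -1.1  0.6 -0.9  0.1  0.1  0.3  0.3 -0.1 -0.5 -0.1 -1.1  0.2
 -0.6 -0.1 -0.2]
```

```bash
cat >> h.py <<'E'
from scipy.spatial.transform import Slerp
def rows(p1,R1,n,p0=None,R0=None):
    s=r.read_state(); p0=s["position"] if p0 is None else p0; R0=rot(s["orientation"]) if R0 is None else R0
    sl=Slerp([0,1],R.from_matrix([R0,R1])); P,Q=np.array(p0),R0
    for i in range(1,n+1):
        a=p0+(np.array(p1)-p0)*i/n; B=sl(i/n).as_matrix()
        d=Q.T@(a-P)*1000; w=R.from_matrix(Q.T@B).as_rotvec(); print(d.round(1).tolist()+w.round(3).tolist()); P,Q=a,B
def toolR(wz,yh):  # tool z = -wz, tool y near heading yh (rad)
    wz=np.array(wz)/np.linalg.norm(wz); y=np.array([np.cos(yh),np.sin(yh),0]); y-=wz*(y@wz); y/=np.linalg.norm(y)
    return np.c_[np.cross(y,-wz),y,-wz]
E
python3 - <<'E'
from h import *
print(np.array(r.camera("wrist")["hand_eye"]).round(3))
a=np.radians(152.4);l=np.radians(24); wz=np.array([np.sin(l)*np.cos(a),np.sin(l)*np.sin(a),np.cos(l)]); print(wz)
rows(np.array([.507,.169,.168])+.065*wz,toolR(wz,np.radians(62.4)),12)
E
```

```text
[[ 0.    -0.954 -0.301  0.078]
 [ 1.     0.     0.     0.001]
 [-0.    -0.301  0.954 -0.142]
 [ 0.     0.     0.     1.   ]]
[-0.36045147  0.18843947  0.91354546]
[-34.6, -26.5, 0.3, 0.003, -0.035, 0.017]
[-35.0, -25.9, 1.6, 0.003, -0.035, 0.017]
[-35.4, -25.3, 2.9, 0.003, -0.035, 0.017]
[-35.7, -24.7, 4.2, 0.003, -0.035, 0.017]
[-35.9, -24.1, 5.5, 0.003, -0.035, 0.017]
[-36.1, -23.4, 6.9, 0.003, -0.035, 0.017]
[-36.2, -22.8, 8.2, 0.003, -0.035, 0.017]
[-36.3, -22.2, 9.6, 0.003, -0.035, 0.017]
[-36.3, -21.5, 10.9, 0.003, -0.035, 0.017]
[-36.2, -20.9, 12.2, 0.003, -0.035, 0.017]
[-36.1, -20.2, 13.6, 0.003, -0.035, 0.017]
[-36.0, -19.6, 14.9, 0.003, -0.035, 0.017]
```

Emit:
{"name": "step_arm", "arguments": {
  "commands": [
    [[-35,-26,1,0.003,-0.035,0.017,1],[-35,-26,2,0.003,-0.035,0.017,1],[-35,-25,3,0.003,-0.035,0.017,1],[-36,-25,4,0.003,-0.035,0.017,1],[-36,-24,5,0.003,-0.035,0.017,1],[-36,-23,7,0.003,-0.035,0.017,1],[-36,-23,8,0.003,-0.035,0.017,1],[-36,-22,10,0.003,-0.035,0.017,1]]
  ],
  "grip_force": 80
}}

```text
clock: 1.15
position: [0.3801, 0.3209, 0.2278]
orientation: [0.137, 0.204, 0.969, -0.031]
contact_force: [0.4, 0.0, -0.5]
gripper_width: 0.0853
```

Emit:
{"name": "step_arm", "arguments": {
  "commands": [
    [[-36,-22,11,0.003,-0.035,0.017,1],[-36,-21,12,0.003,-0.035,0.017,1],[-36,-20,14,0.003,-0.035,0.017,1],[-36,-20,15,0.003,-0.035,0.017,1],[0,0,0,0,0,0,1],[0,0,0,0,0,0,1]]
  ]
}}

```text
clock: 1.9
position: [0.4824, 0.1818, 0.2259]
orientation: [0.203, 0.235, 0.949, -0.046]
contact_force: [0.5, 0.4, -0.7]
gripper_width: 0.0856
```

Run:
```python
from h import *
import pickle
c=cam("wrist"); save(c,"w1.png",k=1.4); pickle.dump(c,open("w1.pkl","wb"))
s=r.read_state(); print(s["clock"],s["position"],rot(s["orientation"]).round(3).tolist())
P=cloud(c); print(np.isfinite(P[...,0]).mean())
a=np.radians(152.4);l=np.radians(24)
Rm=R.from_euler("ZYZ",[a,l,0]).as_matrix(); t=np.array([.507,.169,.168])
print(proj(c,[t+Rm@np.array(q) for q in[[.013,.009,0],[.013,-.009,0],[-.013,-.009,0],[-.013,.009,0],[0,0,-.08]]]).round(0).tolist())
```

```text
1.95 [0.48235156 0.18213847 0.22602395] [[-0.807, 0.464, 0.364], [0.426, 0.886, -0.183], [-0.408, 0.007, -0.913]]
0.9959098639455782
[[259.0, 213.0], [285.0, 213.0], [285.0, 248.0], [260.0, 248.0], [272.0, 200.0]]
```

View pics/w1.png

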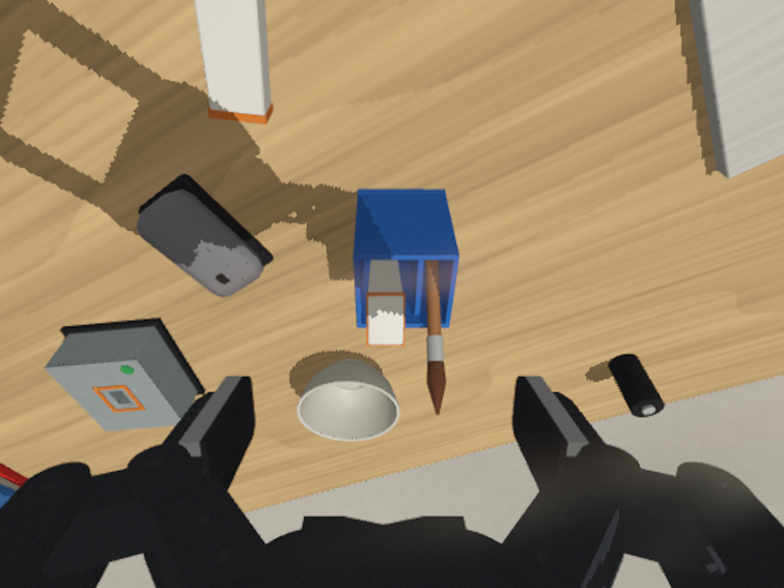

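Picture 4, in 1.4x pixels: the wand's top face is centred at (386,320), within 3 mm of the prediction and square to the jaws. The brush's tip is at (437,390), so I'll check its clearance in tool coordinates.

Run:
```python
from h import *
import pickle
from scipy.optimize import least_squares
c=pickle.load(open("w1.pkl","rb")); P=cloud(c); W=c["M"]@np.linalg.inv(np.array(c["hand_eye"])) 
def tool(X): return (X-W[:3,3])@W[:3,:3]
def px(u,v,k=1): 
    u=round(u/1.4);v=round(v/1.4); return np.nanmedian(P[v-k:v+k+1,u-k:u+k+1].reshape(-1,3),0)
for n,u,v in(("wand top",386,320),("wand topnear",386,335),("wand body",386,275),("brush tip",437,405),("brush tip2",436,380),("ferrule",434,347),("brush",432,310),("brush",432,280),("rim-x",430,258),("rim+x",375,326),("rim+x2",425,326)):
    X=px(u,v); print(n,X.round(4),"tool mm",(tool(X)*1000).round(1))
ct=np.array([[263,210],[288.5,210],[288.5,246],[263,246]])
L=np.array([[13,9,0],[13,-9,0],[-13,-9,0],[-13,9,0]])/1000
Rm=R.from_euler("ZYZ",np.radians([152.4,24,0])).as_matrix()
s=least_squares(lambda p:(proj(c,p+L@Rm.T)-ct).ravel(),[.507,.169,.168]); print(s.x,s.fun.round(1),"tool",(tool(s.x)*1000).round(1))
```

```text
wand top [0.5067 0.1719 0.1679] tool mm [-0.1  2.1 63.6]
wand topnear [0.5132 0.1686 0.1708] tool mm [-8.   2.3 64. ]
wand body [0.5108 0.1707 0.1266] tool mm [ 12.9   2.7 103. ]
brush tip [0.6169 0.1545 0.1441] tool mm [-86.8  37.8 128.7]
brush tip2 [0.6059 0.1598 0.1319] tool mm [-70.7  37.3 134.8]
ferrule [0.5961 0.1647 0.1119] tool mm [-52.6  36.9 148.6]
brush [0.5841 0.1714 0.0875] tool mm [-30.1  37.1 165.2]
brush [0.5738 0.1775 0.0672] tool mm [-10.9  37.6 179. ]
rim-x [0.5378 0.1884 0.0896] tool mm [ 13.7  30.6 143.4]
rim+x [0.5065 0.1658 0.1688] tool mm [-3.  -3.3 63.8]
rim+x2 [0.5944 0.1606 0.0895] tool mm [-43.8  32.3 169.2]
[0.50498188 0.17271197 0.16910779] [-0.6  0.3  0.5  0.2  0.2 -0.4 -0.1 -0.2] tool [ 1.1  2.1 61.7]
```

Emit:
{"name": "step_arm", "arguments": {
  "commands": [
    [[0.5,2,30,0,0,0,1],[0,0,30,0,0,0,1],[0,0,30,0,0,0,1],[0,0,30,0,0,0,1],[0,0,0,0,0,0,1],[0,0,0,0,0,0,0]]
  ],
  "grip_force": 40
}}

```text
clock: 2.7
position: [0.5272, 0.1625, 0.1176]
orientation: [0.204, 0.234, 0.949, -0.046]
contact_force: [-0.2, -0.1, 0.3]
gripper_width: 0.0698
```

Emit:
{"name": "step_arm", "arguments": {
  "commands": [
    [[0,0,0,0,0,0,-1],[0,0,0,0,0,0,-1],[0,0,0,0,0,0,-1],[0,0,0,0,0,0,-1],[0,0,0,0,0,0,-1],[0,0,0,0,0,0,-1]]
  ],
  "grip_force": 80
}}

```text
clock: 3.45
position: [0.5274, 0.1616, 0.1173]
orientation: [0.204, 0.235, 0.949, -0.046]
contact_force: [-2.8, -0.3, 6.1]
gripper_width: 0.0173
```

Emit:
{"name": "step_arm", "arguments": {
  "commands": [
    [[0,0,-4,0,0,0,-1],[0,0,-12,0,0,0,-1],[0,0,-16,0,0,0,-1],[0,0,-20,0,0,0,-1],[0,0,-20,0,0,0,-1],[0,0,-20,0,0,0,-1],[0,0,-20,0,0,0,-1],[0,0,-20,0,0,0,-1]]
  ]
}}

```text
clock: 4.45
position: [0.4776, 0.1864, 0.2379]
orientation: [0.203, 0.235, 0.95, -0.046]
contact_force: [-0.4, 0.2, -0.7]
gripper_width: 0.0171
```

Emit:
{"name": "step_arm", "arguments": {
  "commands": [
    [[0,0,-10,0,0,0,-1],[0,0,0,0,0,0,-1]]
  ]
}}

```text
clock: 4.7
position: [0.4751, 0.1881, 0.247]
orientation: [0.204, 0.235, 0.949, -0.046]
contact_force: [0.6, -0.1, -2.4]
gripper_width: 0.0173
```

Run:
```python
from h import *
import pickle
a=cam("scene"); b=cam("top")
o=np.zeros((600,800,3),np.uint8)
A=cv2.resize(a["image"][200:350,240:400,::-1],None,fx=2.5,fy=2.5,interpolation=2)
B=cv2.resize(b["image"][120:270,150:310,::-1],None,fx=2.5,fy=2.5,interpolation=2)
o=np.hstack([A,B]); cv2.imwrite("pics/p5.png",o)
```

```text
(no output)
```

View pics/p5.png

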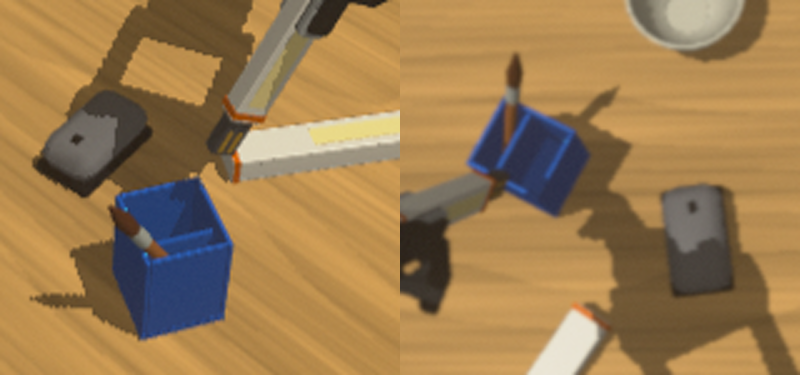

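Picture 5: the wand hangs clear of the pot. The pot hasn't moved and the brush is still in it. Now I turn the wand upright and carry it to above the socket.

Run:
```python
from h import *
rows([.581,-.1725,.230],toolR([0,0,1],np.radians(68.6)),12)
```

```text
[-19.4, -22.5, 9.9, -0.001, 0.035, -0.009]
[-19.6, -22.7, 9.2, -0.001, 0.035, -0.009]
[-19.7, -22.8, 8.5, -0.001, 0.035, -0.009]
[-19.7, -23.0, 7.8, -0.001, 0.035, -0.009]
[-19.8, -23.2, 7.0, -0.001, 0.035, -0.009]
[-19.8, -23.4, 6.3, -0.001, 0.035, -0.009]
[-19.8, -23.6, 5.6, -0.001, 0.035, -0.009]
[-19.8, -23.8, 4.9, -0.001, 0.035, -0.009]
[-19.7, -24.0, 4.1, -0.001, 0.035, -0.009]
[-19.6, -24.2, 3.4, -0.001, 0.035, -0.009]
[-19.5, -24.3, 2.7, -0.001, 0.035, -0.009]
[-19.4, -24.5, 2.0, -0.001, 0.035, -0.009]
```

Emit:
{"name": "step_arm", "arguments": {
  "commands": [
    [[-19,-22,10,0,0.035,-0.009,-1],[-20,-23,9,0,0.035,-0.009,-1],[-20,-23,9,0,0.035,-0.009,-1],[-20,-23,8,0,0.035,-0.009,-1],[-20,-23,7,0,0.035,-0.009,-1],[-20,-23,6,0,0.035,-0.009,-1],[-20,-24,6,0,0.035,-0.009,-1],[-20,-24,5,0,0.035,-0.009,-1]]
  ]
}}

```text
clock: 5.8
position: [0.5467, -0.0546, 0.2347]
orientation: [0.066, 0.205, 0.976, -0.02]
contact_force: [0.8, 0.0, -2.2]
gripper_width: 0.0172
```

Emit:
{"name": "step_arm", "arguments": {
  "commands": [
    [[-20,-24,4,0,0.035,-0.009,-1],[-20,-24,3,0,0.035,-0.009,-1],[-19,-24,3,0,0.035,-0.009,-1],[-19,-24,2,0,0.035,-0.009,-1],[0,0,0,0,0,0,-1],[0,0,0,0,0,0,-1]]
  ]
}}

```text
clock: 6.55
position: [0.5816, -0.1722, 0.2313]
orientation: [-0.002, 0.188, 0.982, -0.007]
contact_force: [0.2, 1.0, -2.4]
gripper_width: 0.0172
```

Run:
```python
from h import *
import pickle
C={n:cam(n) for n in("scene","top","wrist")}; pickle.dump(C,open("hov.pkl","wb"))
s=r.read_state(); print(s["clock"],s["position"],rot(s["orientation"]).round(3).tolist(),s["contact_force"])
A=cv2.resize(C["scene"]["image"][130:270,120:260,::-1],(399,399),interpolation=2)
B=cv2.resize(C["wrist"]["image"][:,80:500,::-1],(399,399),interpolation=3)
cv2.imwrite("pics/p6.png",np.hstack([A,B]))
```

```text
6.7 [ 0.58178539 -0.17159771  0.2322904 ] [[-0.93, 0.369, -0.006], [0.369, 0.929, -0.014], [0.0, -0.015, -1.0]] [ 0.79810374 -0.11997544 -1.85052607]
```

View pics/p6.png

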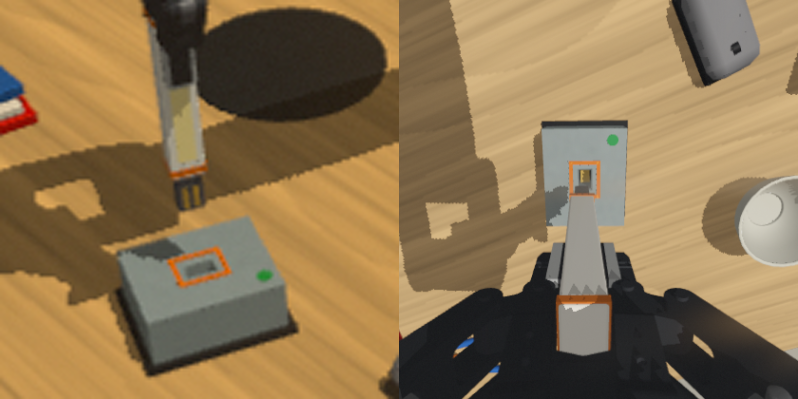

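Picture 6: the wand hangs plug down over the base. In the wrist view the slot frame is at about (585,178), and the wand and the frame look parallel. I'll measure the in-hand pose and the slot in tool coordinates.

```bash
cat > hov.py <<'E'
from h import *
import pickle,sys
C=pickle.load(open(sys.argv[1],"rb")); c=C["wrist"]; P=cloud(c); W=c["M"]@np.linalg.inv(np.array(c["hand_eye"]))
Tm=(P-W[:3,3])@W[:3,:3]*1000; hsv=cv2.cvtColor(c["image"],cv2.COLOR_RGB2HSV)
# wand front face in tool coords, below finger tips
x,y,z=Tm[...,0],Tm[...,1],Tm[...,2]
m=(abs(x)<25)&(abs(y)<20)&(z>12)&(z<76)
print("n",m.sum()); 
for z0 in range(12,76,10):
    k=m&(z>=z0)&(z<z0+10); f=k&(x>8)
    if f.sum()>5: print(z0,"face x",np.median(x[f]).round(2),"y lo/hi",np.percentile(y[f],[2,98]).round(1),"mid",np.percentile(y[f],[2,98]).mean().round(2))
pl=(abs(x)<22)&(abs(y)<16)&(z>80)&(z<118); print("plug",pl.sum(),"x",np.percentile(x[pl],[5,50,95]).round(1),"y",np.percentile(y[pl],[2,98]).round(1))
tp=(abs(x)<25)&(abs(y)<20)&(z<-30)&(z>-75); print("top z",np.percentile(z[tp],[5,50,95]).round(1))
# base top
b=abs(P[...,2]-.05)<.004; Q=Tm[b]; Q=Q[(abs(Q[:,0])<80)&(abs(Q[:,1])<80)]
rc=cv2.minAreaRect(Q[:,:2].astype(np.float32)); print("base rect tool",np.round(rc[0]+rc[1]+(rc[2],),2),"z",np.median(P[...,2][b]))
o=b&(hsv[...,0]<15)&(hsv[...,1]>140); Q=Tm[o]; Q=Q[(abs(Q[:,0])<40)&(abs(Q[:,1])<40)]; rc=cv2.minAreaRect(Q[:,:2].astype(np.float32)); print("frame tool",np.round(rc[0]+rc[1]+(rc[2],),2),len(Q))
for n in("scene","top"):
    cc=C[n]; X=cloud(cc); h=cv2.cvtColor(cc["image"],cv2.COLOR_RGB2HSV); k=(abs(X[...,2]-.05)<.006)&(np.hypot(X[...,0]-.581,X[...,1]+.172)<.035)&(h[...,0]<15)&(h[...,1]>130)
    q=X[k]; 
    if len(q)>20: rc=cv2.minAreaRect((q[:,:2]*1000).astype(np.float32)); print(n,"frame world",np.round(rc[0]+rc[1]+(rc[2],),1),len(q),"tool",((np.r_[np.array(rc[0])/1000,.05]-W[:3,3])@W[:3,:3]*1000).round(1))
E
python3 hov.py hov.pkl
```

```text
n 1001
12 face x 13.02 y lo/hi [-8.3  8.6] mid 0.13
22 face x 13.0 y lo/hi [-8.4  8.4] mid 0.03
32 face x 13.0 y lo/hi [-8.5  8.5] mid 0.01
42 face x 12.94 y lo/hi [-8.6  8.4] mid -0.09
52 face x 12.97 y lo/hi [-8.6  8.4] mid -0.1
62 face x 12.91 y lo/hi [-8.7  8. ] mid -0.33
72 face x 13.01 y lo/hi [-8.4  7.6] mid -0.42
plug 136 x [ 9.5  9.9 13.7] y [-7.3  7.1]
top z [-73.8 -54.4 -34.8]
base rect tool [ -0.24   2.34  90.2  111.15  89.25] z 0.04955213706910086
frame tool [-4.000e-02  2.280e+00  3.348e+01  4.023e+01  8.915e+01] 316
scene frame world [ 581.7 -171.5   36.2   41.5   66.4] 95 tool [ -0.    2.8 182. ]
```

Run:
```python
from h import *
import pickle
c=pickle.load(open("hov.pkl","rb"))["wrist"]; W=c["M"]@np.linalg.inv(np.array(c["hand_eye"]))
S=W[:3,3]+W[:3,:3]@np.array([-.0001,.0023,.182]); a=np.radians(89.25); y=W[:3,:3]@[np.cos(a),np.sin(a),0]
h=np.arctan2(y[1],y[0]); print("socket",S,np.degrees(h)); Rt=toolR([0,0,1],h)
rows([S[0],S[1],.180],Rt,3)
```

```text
socket [ 0.58151489 -0.17200171  0.04999895] 69.10565245443532
[0.0, 0.1, 17.4, -0.005, -0.0, -0.004]
[0.0, 0.0, 17.4, -0.005, -0.0, -0.004]
[0.0, -0.1, 17.4, -0.005, -0.0, -0.004]
```

Emit:
{"name": "step_arm", "arguments": {
  "commands": [
    [[0,0,17,-0.005,0,-0.004,-1],[0,0,17,-0.005,0,-0.004,-1],[0,0,17,-0.005,0,-0.004,-1],[0,0,0,0,0,0,-1],[0,0,0,0,0,0,-1]]
  ]
}}

```text
clock: 7.32
position: [0.582, -0.1731, 0.1816]
orientation: [0.0, 0.182, 0.983, -0.0]
contact_force: [-0.0, -0.2, -2.4]
gripper_width: 0.017
```

```bash
cat > look.py <<'E'
from h import *
import pickle,sys
C={n:cam(n) for n in("scene","top","wrist")}; pickle.dump(C,open(sys.argv[1]+".pkl","wb"))
s=r.read_state(); print(s["clock"],s["position"].round(4),rot(s["orientation"]).round(3).tolist(),s["contact_force"].round(1))
A=cv2.resize(C["scene"]["image"][170:270,140:240,::-1],(399,399),interpolation=2)
B=cv2.resize(C["wrist"]["image"][100:300,180:380,::-1],(399,399),interpolation=2)
cv2.imwrite("pics/"+sys.argv[1]+".png",np.hstack([A,B]))
E
python3 look.py p7; python3 hov.py p7.pkl
```

```text
7.475 [ 0.5825 -0.1731  0.1826] [[-0.934, 0.358, 0.001], [0.358, 0.934, -0.001], [-0.002, -0.0, -1.0]] [-0.1 -0.8 -2.3]
n 1003
12 face x 13.01 y lo/hi [-8.3  8.6] mid 0.16
22 face x 13.01 y lo/hi [-8.4  8.5] mid 0.01
32 face x 13.0 y lo/hi [-8.4  8.5] mid 0.04
42 face x 12.99 y lo/hi [-8.5  8.4] mid -0.02
52 face x 12.97 y lo/hi [-8.8  8.2] mid -0.28
62 face x 12.98 y lo/hi [-8.6  8.4] mid -0.08
72 face x 12.97 y lo/hi [-8.9  7.5] mid -0.71
plug 135 x [ 9.5 10.  13.6] y [-7.8  7.1]
top z [-73.8 -54.4 -34.8]
base rect tool [1.3100e+00 6.7000e-01 1.1109e+02 9.0190e+01 2.0000e-02] z 0.04956351389533467
frame tool [ 1.68  0.69 40.38 33.8   0.05] 437
scene frame world [ 582.  -170.7   35.5   42.    67.7] 80 tool [  1.6   2.2 132.5]
```

View pics/p7.png

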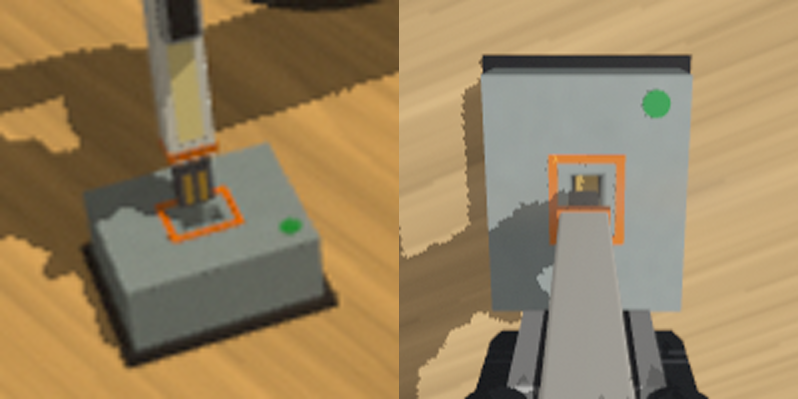

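Picture 7: the plug is just above the slot and parallel to it. The measured offset is about +1.5 mm in tool x and +1 mm in y. I correct that and go in gently.

Emit:
{"name": "step_arm", "arguments": {
  "commands": [
    [[1.5,1,5,0,0,0,-1],[0,0,4,0,0,0,-1],[0,0,3,0,0,0,-1],[0,0,3,0,0,0,-1],[0,0,2,0,0,0,-1],[0,0,2,0,0,0,-1],[0,0,2,0,0,0,-1],[0,0,0,0,0,0,-1]]
  ]
}}

```text
clock: 8.48
position: [0.5808, -0.1714, 0.1603]
orientation: [-0.0, 0.182, 0.983, 0.0]
contact_force: [-0.5, -0.0, -2.5]
gripper_width: 0.0169
```

Emit:
{"name": "step_arm", "arguments": {
  "commands": [
    [[0,0,3,0,0,0,-1],[0,0,3,0,0,0,-1],[0,0,3,0,0,0,-1],[0,0,0,0,0,0,-1]]
  ]
}}

```text
clock: 8.98
position: [0.5806, -0.1713, 0.151]
orientation: [-0.001, 0.182, 0.983, 0.0]
contact_force: [0.0, 0.5, -1.8]
gripper_width: 0.0175
```

Emit:
{"name": "step_arm", "arguments": {
  "commands": [
    [[0,0,3,0,0,0,-1],[0,0,3,0,0,0,-1],[0,0,2,0,0,0,-1],[0,0,0,0,0,0,-1]]
  ]
}}

```text
clock: 9.48
position: [0.5807, -0.1714, 0.1432]
orientation: [-0.0, 0.182, 0.983, 0.0]
contact_force: [0.3, 0.1, -2.5]
gripper_width: 0.0175
```

Emit:
{"name": "step_arm", "arguments": {
  "commands": [
    [[0,0,2,0,0,0,-1],[0,0,2,0,0,0,-1],[0,0,2,0,0,0,-1],[0,0,0,0,0,0,-1]]
  ],
  "grip_force": 110
}}

```text
clock: 9.98
position: [0.5817, -0.1718, 0.1413]
orientation: [0.001, 0.182, 0.983, -0.0]
contact_force: [-4.1, 1.2, 11.4]
gripper_width: 0.0167
```

Emit:
{"name": "step_arm", "arguments": {
  "commands": [
    [[0,0,1,0,0,0,-1],[0,0,1,0,0,0,-1],[0,0,0,0,0,0,-1]]
  ]
}}

```text
clock: 10.35
position: [0.5818, -0.1718, 0.1395]
orientation: [0.001, 0.182, 0.983, -0.0]
contact_force: [-4.1, 2.4, 13.0]
gripper_width: 0.0167
```

Emit:
{"name": "step_arm", "arguments": {
  "commands": [
    [[0,0,1,0,0,0,-1],[0,0,1,0,0,0,-1],[0,0,0,0,0,0,-1]]
  ]
}}

```text
clock: 10.72
position: [0.5818, -0.1718, 0.1375]
orientation: [0.001, 0.182, 0.983, -0.0]
contact_force: [-4.5, 1.8, 12.6]
gripper_width: 0.0167
```

Emit:
{"name": "step_arm", "arguments": {
  "commands": [
    [[0,0,1,0,0,0,-1],[0,0,1,0,0,0,-1],[0,0,0,0,0,0,-1]]
  ]
}}

```text
clock: 11.1
position: [0.5818, -0.1719, 0.1359]
orientation: [0.001, 0.182, 0.983, -0.0]
contact_force: [-6.0, 1.4, 14.7]
gripper_width: 0.0164
```

Emit:
{"name": "step_arm", "arguments": {
  "commands": [
    [[0,0,1,0,0,0,-1],[0,0,1,0,0,0,-1],[0,0,0,0,0,0,-1]]
  ]
}}

```text
clock: 11.48
position: [0.5821, -0.172, 0.1358]
orientation: [0.001, 0.182, 0.983, -0.0]
contact_force: [-7.8, 3.2, 21.2]
gripper_width: 0.0164
```

Emit:
{"name": "step_arm", "arguments": {
  "commands": [
    [[0,0,1,0,0,0,-1],[0,0,0,0,0,0,-1]]
  ]
}}

```text
clock: 11.72
position: [0.5829, -0.1724, 0.1359]
orientation: [0.002, 0.182, 0.983, -0.001]
contact_force: [-7.8, 2.4, 23.5]
gripper_width: 0.0169
```

The TCP stopped at z 0.1358 while the force rose past 21 N, so the shoulder seems seated. I check by looking.

```bash
python3 look.py p8
python3 - <<'E'
from h import *
import pickle
C=pickle.load(open("p8.pkl","rb"))
c=C["wrist"]; P=cloud(c); W=c["M"]@np.linalg.inv(np.array(c["hand_eye"])); T=(P-W[:3,3])@W[:3,:3]*1000
h=cv2.cvtColor(c["image"],cv2.COLOR_RGB2HSV)
f=(abs(T[...,0]-13)<2.5)&(abs(T[...,1])<9)&(T[...,2]>20)
o=f&(h[...,0]<15)&(h[...,1]>130)
print("wand face lowest world z",np.percentile(P[...,2][f],[0,1,3,10]).round(4),"orange",o.sum(),np.percentile(P[...,2][o],[2,50,98]).round(4) if o.sum() else "")
b=(abs(P[...,2]-.05)<.006)&(abs(T[...,0])<60)&(abs(T[...,1])<45)&(T[...,0]>20); print("base z",np.median(P[...,2][b]))
E
```

```text
11.875 [ 0.5828 -0.1724  0.1358] [[-0.934, 0.358, 0.004], [0.358, 0.934, -0.002], [-0.005, -0.001, -1.0]] [-8.1  3.  24.3]
wand face lowest world z [0.0478 0.0493 0.052  0.0584] orange 22 [0.057  0.058  0.0589]
base z 0.04946494227218673
```

View pics/p8.png

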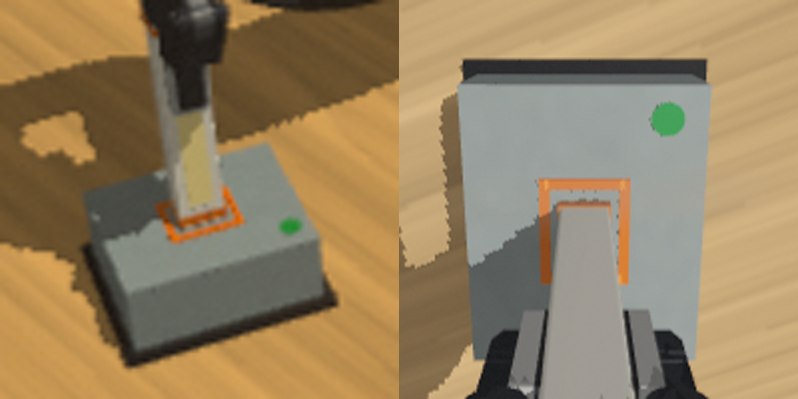

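Picture 8: the body sits at the slot frame with no plug visible. To separate "seated" from "jammed", I compare the shoulder's height with the in-hand geometry measured before insertion.

Run:
```python
from h import *
import pickle
for n in("hov","p7","p8"):
    c=pickle.load(open(n+".pkl","rb"))["wrist"]; P=cloud(c); W=c["M"]@np.linalg.inv(np.array(c["hand_eye"])); T=(P-W[:3,3])@W[:3,:3]*1000
    h=cv2.cvtColor(c["image"],cv2.COLOR_RGB2HSV)
    cols=range(276,285); 
    f=(abs(T[...,0]-13)<1.2)&(abs(T[...,1])<7)&(T[...,2]>20); o=f&(h[...,0]<18)&(h[...,1]>110)
    print(n,"face tool z max",np.percentile(T[...,2][f],[97,99,100]).round(1),"orange",np.percentile(T[...,2][o],[0,50,100]).round(1),o.sum(),"row min face",np.where(f)[0].min(), "orange rows",np.where(o)[0].min(),np.where(o)[0].max())
    v=[ (T[y,280]).round(1).tolist()+h[y,280].tolist() for y in range(np.where(o)[0].min()-3,np.where(o)[0].max()+3)]
    print(v)
    # top band (slip check)
    t=(h[...,0]<18)&(h[...,1]>110)&(abs(T[...,1])<8)&(T[...,2]<0); print("  top band rows",np.percentile(np.where(t)[0],[2,50,98]),np.percentile(T[...,2][t],[2,50,98]).round(1))
C=pickle.load(open("p8.pkl","rb"))["scene"]
cv2.imwrite("pics/p9.png",cv2.resize(C["image"][205:240,170:215,::-1],(720,560),interpolation=cv2.INTER_NEAREST))
```

```text
hov face tool z max [182.2 183.3 184.2] orange [76.2 78.2 82. ] 49 row min face 176 orange rows 203 205
[[-12.2, 7.5, 181.9, 45, 11, 145], [-13.3, 7.6, 181.9, 33, 17, 147], [-14.5, 7.6, 182.3, 20, 45, 146], [13.8, 5.4, 80.3, 13, 96, 146], [13.6, 5.3, 78.3, 11, 139, 145], [13.4, 5.3, 76.6, 12, 144, 179], [13.2, 5.3, 74.8, 12, 84, 182], [12.9, 5.3, 73.2, 21, 21, 158]]
  top band rows [311. 315. 320.] [-54.7 -52.4 -49.5]
p7 face tool z max [ 83.3 134.5 135.5] orange [76.3 78.3 83.3] 53 row min face 186 orange rows 203 205
[[-9.1, 7.3, 170.7, 23, 29, 106], [-8.9, 7.2, 166.3, 19, 40, 108], [-8.9, 7.1, 162.5, 18, 60, 114], [13.6, 5.4, 80.8, 12, 111, 135], [13.6, 5.4, 78.3, 11, 136, 148], [13.3, 5.3, 77.0, 12, 144, 179], [13.2, 5.3, 74.7, 12, 83, 182], [12.8, 5.3, 73.6, 22, 18, 157]]
  top band rows [311. 315. 320.] [-54.7 -52.3 -49.7]Traceback (most recent call last):
  File "<stdin>", line 8, in <module>
    return _quantile_unchecked(
        a, q, axis, out, overwrite_input, method, keepdims, weights)
    return _ureduce(a,
                    func=_quantile_ureduce_func,
    ...<5 lines>...
                    overwrite_input=overwrite_input,
                    method=method)
    r = func(a, **kwargs)
    result = _quantile(arr,
                       quantiles=q,
    ...<2 lines>...
                       out=out,
                       weights=wgt)
    slices_having_nans = np.isnan(arr[-1, ...])
                                  ~~~^^^^^^^^^
IndexError: index -1 is out of bounds for axis 0 with size 0
```

Emit:
{"name": "step_arm", "arguments": {
  "commands": [
    [[1.5,0,0,0,0,0,-1],[0,0,1.5,0,0,0,-1],[0,0,1.5,0,0,0,-1],[0,0,0,0,0,0,-1]]
  ]
}}

```text
clock: 12.38
position: [0.583, -0.1728, 0.1357]
orientation: [0.004, 0.182, 0.983, -0.002]
contact_force: [-8.7, 3.3, 30.0]
gripper_width: 0.0167
```

```bash
python3 look.py p9
python3 - <<'E'
from h import *
import pickle
D=pickle.load(open("p9.pkl","rb")); C=D["scene"]; w=D["wrist"]
# expected shoulder edge pixels in scene for gap 0 and 3mm
S=np.array([.5815,-.172]); a=np.radians(-20.9); ex=np.array([np.cos(a),np.sin(a)]); ey=np.array([-ex[1],ex[0]])
for z in(.05,.053):
    X=[np.r_[S+ex*i+ey*j,z] for i,j in((.013,-.009),(.013,.009),(-.013,.009))]
    print(z,((proj(C,X)-[170,205])*16).round(0).tolist())
A=cv2.resize(C["image"][205:240,170:215,::-1],(720,560),interpolation=cv2.INTER_NEAREST)
cv2.imwrite("pics/p10.png",A)
E
```

```text
12.525 [ 0.583  -0.1728  0.1357] [[-0.934, 0.358, 0.008], [0.358, 0.934, -0.005], [-0.009, -0.002, -1.0]] [-8.7  2.1 30.8]
0.05 [[202.0, 273.0], [240.0, 353.0], [420.0, 302.0]]
0.053 [[200.0, 257.0], [238.0, 337.0], [419.0, 286.0]]
```

View pics/p10.png

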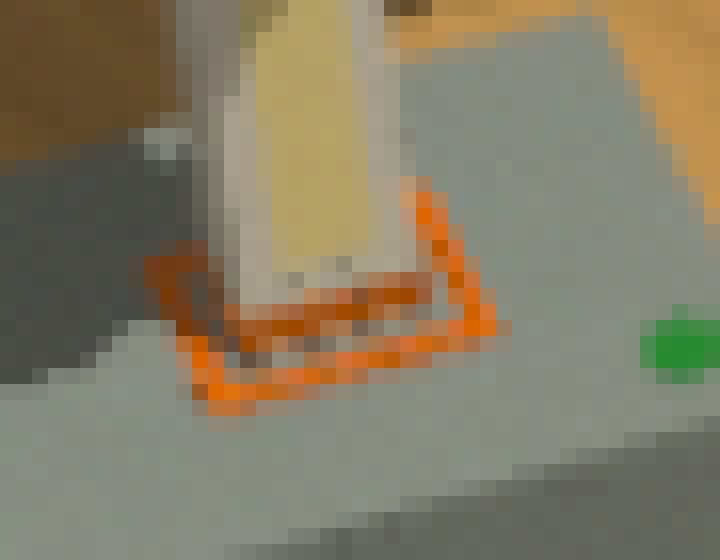

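Picture 9 (a p9 scene crop saved as p10): the band's lower edge runs from about (240,340) to (430,300). Flush would be 353 to 302, and a 3 mm gap would be 337 to 286, so the picture can't settle it. The wand's top face is visible to the wrist camera, and its height above the base top should be 141 mm. I measure that.

Run:
```python
from h import *
import pickle
for n in("hov","p7","p8","p9"):
    c=pickle.load(open(n+".pkl","rb"))["wrist"]; P=cloud(c); W=c["M"]@np.linalg.inv(np.array(c["hand_eye"])); T=(P-W[:3,3])@W[:3,:3]*1000
    h=cv2.cvtColor(c["image"],cv2.COLOR_RGB2HSV)
    t=(abs(T[...,1])<7)&(abs(T[...,0])<10)&(T[...,2]<-40)&(T[...,2]>-70); b=(T[...,0]>20)&(T[...,0]<50)&(abs(T[...,1])<40)&(abs(P[...,2]-.05)<.005)
    # shoulder: lowest face pixel, column scan
    print(n,t.sum(),"top tool z",np.percentile(T[...,2][t],[10,50,90]).round(2),"top world",np.median(P[...,2][t]).round(4),"base",np.median(P[...,2][b]).round(4),"diff",(np.median(P[...,2][t])-np.median(P[...,2][b])).round(4))
    y=np.where(t)[0]; print("  ",[ (T[...,2][t&(np.arange(420)[:,None]==k)]).mean().round(1) for k in range(y.min(),y.max()+1,4)])
D=pickle.load(open("p9.pkl","rb"))
for n in("scene","top"):
    P=cloud(D[n]); h=cv2.cvtColor(D[n]["image"],cv2.COLOR_RGB2HSV); d=P-[.582,-.172,0]; 
    w=(np.hypot(d[...,0],d[...,1])<.02)&(P[...,2]>.15)&(h[...,1]<60)&(h[...,2]>110); b=(abs(P[...,2]-.05)<.006)&(np.hypot(d[...,0],d[...,1])<.05)
    print(n,w.sum(),np.percentile(P[...,2][w],[50,90,99]).round(4) if w.any() else "",np.median(P[...,2][b]))
```

```text
hov 1775 top tool z [-55.39 -54.71 -54.09] top world 0.2867 base 0.0495 diff 0.2372
   [np.float64(-53.6), np.float64(-54.8), np.float64(-54.8), np.float64(-54.7), np.float64(-54.8), np.float64(-54.8), np.float64(-54.7), np.float64(-54.6), np.float64(-54.9), np.float64(-54.8), np.float64(-54.7), np.float64(-54.6)]
p7 1761 top tool z [-55.39 -54.74 -54.11] top world 0.2373 base 0.0495 diff 0.1878
   [np.float64(-53.7), np.float64(-54.7), np.float64(-54.8), np.float64(-54.7), np.float64(-54.8), np.float64(-54.7), np.float64(-54.9), np.float64(-54.8), np.float64(-54.5), np.float64(-54.7), np.float64(-54.7), np.float64(-54.6)]
p8 1766 top tool z [-55.34 -54.71 -54.06] top world 0.1905 base 0.0495 diff 0.141
   [np.float64(-53.9), np.float64(-54.9), np.float64(-54.9), np.float64(-54.7), np.float64(-54.8), np.float64(-54.6), np.float64(-54.7), np.float64(-54.6), np.float64(-54.9), np.float64(-54.5), np.float64(-54.6), np.float64(-54.7)]
p9 1747 top tool z [-55.54 -54.85 -54.21] top world 0.1905 base 0.0496 diff 0.1409
   [np.float64(-53.6), np.float64(-54.9), np.float64(-55.0), np.float64(-55.1), np.float64(-54.9), np.float64(-54.9), np.float64(-54.8), np.float64(-54.9), np.float64(-54.9), np.float64(-54.8), np.float64(-54.7), np.float64(-54.6)]
scene 23 [0.1617 0.1767 0.1794] 0.049013194752128064
top 0  nan
  return _methods._mean(a, axis=axis, dtype=dtype,
  ret = ret.dtype.type(ret / rcount)
```

The top is 141.0 mm above the base top, so the wand is flush. I ease the press, open, and withdraw straight up.

Emit:
{"name": "step_arm", "arguments": {
  "commands": [
    [[0,0,-2,0,0,0,-1],[0,0,-2,0,0,0,-1],[0,0,0,0,0,0,-1]]
  ]
}}

```text
clock: 12.9
position: [0.5824, -0.1726, 0.1357]
orientation: [0.004, 0.182, 0.983, -0.001]
contact_force: [-2.9, -0.3, 16.3]
gripper_width: 0.0167
```

Emit:
{"name": "step_arm", "arguments": {
  "commands": [
    [[0,0,0,0,0,0,0],[0,0,0,0,0,0,0],[0,0,0,0,0,0,0.5],[0,0,0,0,0,0,0.5]]
  ],
  "grip_force": 20
}}

```text
clock: 13.4
position: [0.5791, -0.1708, 0.1289]
orientation: [-0.001, 0.182, 0.983, 0.0]
contact_force: [-0.4, 0.6, -1.2]
gripper_width: 0.0642
```

Emit:
{"name": "step_arm", "arguments": {
  "commands": [
    [[0,0,-15,0,0,0,0.5],[0,0,-25,0,0,0,0.5],[0,0,-25,0,0,0,0.5],[0,0,-25,0,0,0,0.5],[0,0,-25,0,0,0,0.5],[0,0,-25,0,0,0,0.5],[0,0,0,0,0,0,0.5],[0,0,0,0,0,0,0.5]]
  ]
}}

```text
clock: 14.4
position: [0.5792, -0.1708, 0.2689]
orientation: [-0.0, 0.182, 0.983, 0.0]
contact_force: [0.2, 0.4, -0.1]
gripper_width: 0.0637
```

```bash
python3 look.py p11
python3 - <<'E'
from h import *
import pickle
D=pickle.load(open("p11.pkl","rb")); c=D["wrist"]; P=cloud(c); d=P-[.5815,-.172,0]; rr=np.hypot(d[...,0],d[...,1])
t=(rr<.012)&(P[...,2]>.17)&(P[...,2]<.21); b=(rr>.02)&(rr<.045)&(abs(P[...,2]-.05)<.006)
print("top",P[t].mean(0).round(4),np.median(P[...,2][t]),"base",np.median(P[...,2][b]),"diff",np.median(P[...,2][t])-np.median(P[...,2][b]))
A=cv2.resize(D["scene"]["image"][:,:,::-1],(500,375)); B=cv2.resize(D["wrist"]["image"][:,:,::-1],(300,225))
o=np.zeros((375,800,3),np.uint8); o[:,:500]=A; o[:225,500:]=B; cv2.imwrite("pics/p12.png",o)
for n in("scene","top"):
    q=pickle.load(open(n+".pkl","rb"))["image"].astype(int); k=np.abs(D[n]["image"].astype(int)-q).sum(2)
    bx={"top":[(172,90,292,150),(255,190,288,242),(180,160,230,205)],"scene":[(165,280,232,336),(252,232,304,280),(284,290,336,336)]}[n]
    print(n,"diff bowl,mouse,pot",[k[y0:y1,x0:x1].mean().round(1) for x0,y0,x1,y1 in bx])
E
```

```text
14.55 [ 0.5788 -0.1706  0.2678] [[-0.934, 0.358, -0.003], [0.358, 0.934, 0.001], [0.003, 0.0, -1.0]] [ 0.9 -0.8 -0.2]
top [ 0.5814 -0.1718  0.1904] 0.19039188260726164 base 0.04944677515173598 diff 0.14094510745552566
scene diff bowl,mouse,pot [np.float64(25.2), np.float64(20.0), np.float64(21.7)]
top diff bowl,mouse,pot [np.float64(124.9), np.float64(100.0), np.float64(91.8)]
```

View pics/p12.png

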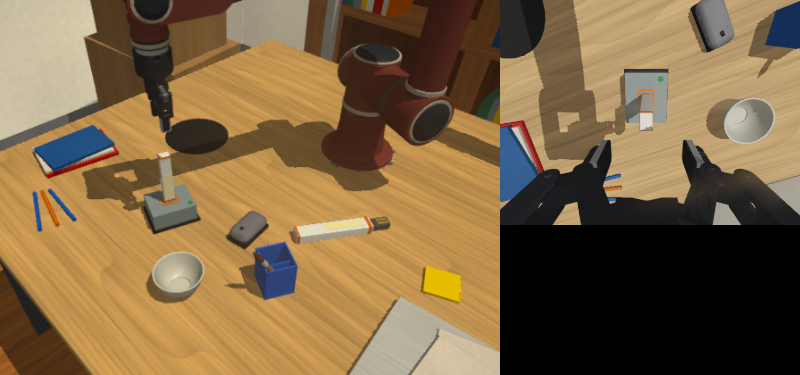

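Picture 10: the wand stands upright in the base and the gripper is clear of it. The pot with its brush, the bowl and the mouse are where they were. The wand's top is still 140.9 mm above the base top, centred on the socket. I hand the job in.

```bash
python3 -c "
from plant import r
print(r.close_job())"
```

```text
the job is handed in; nothing more can be done
None
```

The smaller white wand is out of the pot and plugged upright into the lamp base, pressed fully home and released. I handed the job in at about 14.6 s of the 58 s allowed.

- **Seating:** while pressing, the wand stopped moving as the force rose from about 15 to 30 N. After release its top stood 140.9 mm above the base top, against 141 mm for flush, and was centred on the socket to within about 0.2 mm. The hand read no contact force.
- **Unclear check:** a close crop from the scene camera could not tell flush from a gap of about 2 mm, so I relied on the height measurement.
- **Other objects:** in the last picture the pot stands in place with the brush in it, and the bowl and mouse look untouched. My image-difference check on them told me nothing, most likely because the arm and its shadows had moved, so this rests on the picture alone.

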